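Sample changeover at the counting bench

TASK

Move all three samples on to their next station: the tall vial has been counted and goes from the detector box to the middle of the balance pan, the wide pot has been weighed and goes into the recess of the wooden storage block, and the metal can goes from the block into the middle of the ring on the detector box, each standing upright. A station holds one sample at a time, so the empty steel tray is there to park one meanwhile; never stand a sample on the bare bench, and set each one down rather than dropping it. Do not disturb the glass beaker or the amber bottle standing among the stations.

Things in the scene. Friction and masses are not known exactly. Their poses are not given: they have to be found in the camera images.
- vial: Tall slim sample vial: grey plastic cylinder 34 mm in diameter with a paper band, white screw cap 33 mm in diameter on top, 88 mm tall overall (cap from 70 mm up), 60 to 130 g. Origin at the centre of its underside, z along its axis; yaw has no meaning. At the start it stands on the detector box inside the ring.
- pot: Wide low white plastic sample pot: body 53 mm in diameter up to 31 mm, ribbed screw lid 58 mm in diameter from 30 to 46 mm height (grip it by the lid, about 37 mm above the underside), 46 mm tall overall, 100 to 200 g. Origin at the centre of its underside, z along its axis. At the start it stands on the balance pan.
- can: Plain metal can, aluminium, 47 mm in diameter (49 mm at thin seams near both ends), 62 mm tall, 120 to 260 g. Origin at the centre of its underside, z along its axis. At the start it stands in the recess of the storage block.
- detector: Light-tight black detector box, fixed, 150 mm (its x) by 160 mm (its y), aluminium edge strips, yellowish foam plugs on its front. Its top, where the sample rests, is 66 mm above the bench; in the middle of the top a grey ring, inside diameter 76 mm, 4 mm high, 4 mm wide. Origin under the centre of the ring, at bench level.
- balance: Portable laboratory balance, fixed, white housing 190 by 148 mm with a display at its front (-x) end, its own x from -125 to +65 mm, and a round bare steel pan 116 mm in diameter whose flat top is 50 mm above the bench and does not give. Origin under the centre of the pan, at bench level.
- store: Plywood storage block, fixed, 150 mm (its x) by 140 mm (its y), 30 mm high, with a round recess about 84 mm in diameter and 6 mm deep in the middle (floor with cork lining 24 mm above the bench) and four small flush metal buttons along its front edge. Origin under the centre of the recess, at bench level.
- tray: Empty stainless steel tray on small feet, fixed, 150 mm (its x) by 130 mm (its y), flat floor 14 mm above the bench, rim 3 mm thick reaching 26 mm above the bench. The free spot for parking a sample. Origin under its centre, at bench level.
- beaker: Empty glass beaker, loose, 68 mm in diameter at the rim, 92 mm tall, standing on the bench. To be left alone. Origin at the centre of its underside.
- reagent: Amber glass bottle with a black cap, loose, 60 mm in diameter, 125 mm tall, standing on the bench. To be left alone. Origin at the centre of its underside.
There are look-alikes about, which are no part of the job. What is shaped like the can but pink is not meant. Leave any pink look-alike of the pot alone.

How it is judged:
At the end, for the whole second after the job is handed in: The can stands inside the ring on the detector box, the vial on the balance pan and the pot in the recess of the storage block: each within 12 mm of the centre of its station (horizontally), upright within 0.08 rad, its underside within 3 mm of the height of the seat, released and at rest (horizontal distance between can and detector below 0.012 m and z of can in the frame of detector between 0.063 and 0.069 m and angle between each of can, vial, pot's own z axis and vertical below 0.08 rad and linear speed of each of can, vial, pot below 0.02 m/s and angular speed of each of can, vial, pot below 0.2 rad/s and horizontal distance between vial and balance below 0.012 m and z of vial in the frame of balance between 0.047 and 0.053 m and horizontal distance between pot and store below 0.012 m and z of pot in the frame of store between 0.021 and 0.027 m); the robot touches nothing.
It fails at once if a sample stands on the bare bench (height (world z) of any of can, vial, pot below 0.006 m).
It fails at once if a sample is tipped right over (angle between any of can, vial, pot's own z axis and vertical above 0.8 rad).
It fails at once if a sample is dropped or thrown (out of the fingers and faster than 0.5 m/s, a fall of about 13 mm) ((contact force between can and the fingers below 0.01 N and linear speed of can above 0.5 m/s) or (contact force between vial and the fingers below 0.01 N and linear speed of vial above 0.5 m/s) or (contact force between pot and the fingers below 0.01 N and linear speed of pot above 0.5 m/s)).
It fails at once if the glass beaker is shifted by more than 20 mm or tipped (distance of beaker from where it was at the start of the episode above 0.02 m or angle between beaker's own z axis and vertical above 0.3 rad).
It fails at once if the amber bottle is shifted by more than 20 mm or tipped (distance of reagent from where it was at the start of the episode above 0.02 m or angle between reagent's own z axis and vertical above 0.3 rad).
It also fails if it takes over 112 s, if anything falls off the work surface, if the arm or the gripper's body presses on something with over 40 N, if the wrist force passes 120 N, or if a joint passes its speed limit or range.

ROBOT

A 6-joint arm with a two-finger parallel gripper is mounted at the origin on the work surface. World frame = base frame: x ahead of the robot, y to its left, z up, the work surface at z = 0. Lengths are in m, angles in rad, forces in N, time in s.
With the tool pointing down it reaches from about 0.2 to 0.875 m from the base axis. Payload 3.4 kg.
Tool frame: the origin (TCP) lies where the fingers leave the gripper's body, on its centre line; the fingertips stand 97 mm ahead of it and the grasp point (between the pads) lies 78 mm ahead of it; z points along the fingers, y is the direction in which the jaws open and shut (so a half turn about z gives the same grasp; the last joint's range is limited). The gripper opens to 94 mm and grips with 3 to 60 N. Pads are 16 mm wide; open, the fingers measure 119 mm over their backs; the gripper's body (75 mm by 177 mm) begins 78 mm behind the grasp point.
Start: joints at [1.147, 0.276, 1.505, -0, 1.361, -0.121], TCP at [0.171, 0.549, 0.303] pointing down, gripper open.
Joint ranges: [-2.89, 2.89], [-0.75, 2.08], [0.22, 2.7], [-1.18, 4.32], [0.11, 2.71], [-2.7, 2.7]. Speed limits (rad/s): [2.57, 2.57, 3.14, 3.14, 3.14, 3.14].

INTERFACE

Orientations are given as a rotation vector (axis times angle).
In Python, from bench import arm, viewer gives the robot as it stands.
- The arm moves only by the tool arm_command, never from a script. Its argument "plan" is a list of rows, each an object with "grip": the finger opening in mm, from 0 to 94; "offset": the shift along the tool's x, y, z in mm, a list of three; "rot": the turn, a rotation vector about the tool's x, y, z in degrees, a list of three. In form: [{"grip": grip, "offset": [tx, ty, tz], "rot": [wx, wy, wz]}, ...]. A call has 1 to 8 rows; each row shifts and turns the commanded pose from where the row before left it, along the tool's axes as they then stand; what a row does not reach is not made up. A row lasts 1/8 s, in which the tool goes at most 62.5 mm and 10.7 degrees, less where a joint would pass 70% of its speed; a pose out of reach is approached as far as the arm can. A call with a gripper value outside its range is refused whole. The fingers move at their own pace and stop on an object; "grip_force" is the grip in N (left out, the last holds). Time passes only in rows, so rows that do not move let the fingers close. It gives the time, the measured TCP pose, the force and the opening at its end, in the units of the state.
- arm.read_state(): the state, without advancing time (a new reading comes with each control period).
- viewer.camera(name): name is "scene" or "top" or "wrist"; returns a dict with "img" (480x640x3 uint8, red, green, blue), "camera_matrix" (3x3 intrinsics, pixels), "k1" (the pictures are not rectified: a ray, as slopes to the right and down, at radius r is drawn at 1 + k1 r^2 times it, then the intrinsics apply), "T" (4x4, takes a point from camera to world coordinates). Camera axes: x right, y down, z forward; pixel columns grow to the right and rows downward; lengths in m; the calibration is good to about 2 mm. A picture is of the moment at which its call begins. There is no depth.
- arm.finish_job(): hands the job in, once; it reports no verdict.
Trained networks look in the newest picture that a camera, given by its name, has taken for a name from the list of things; names that differ only in an ending like _2 or _b are one class to them, and where a whole thing is asked for, a point or a joint stands for the part that bears it (a point fixed in the world has none). Each returns a list of dicts, best first, with "conf" (0 to 1); they miss things now and then, are a little off and sometimes report something else, mostly with a low value. They report only what shows in the picture. A call takes as long as a camera call. They do not tell look-alikes from the thing itself.
- viewer.search_frame(thing, camera): "xy" ([column, row] in pixels, amid what is visible of it).
- viewer.tip_of(thing, camera): "xy" ([column, row] in pixels: a listed point, or the origin of a listed thing).
The state is a dict: "time": time; "joints": joint angles; "joint_vel": joint speeds; "effort": joint torques, N m; "ee_pos": TCP position; "orientation": TCP orientation; "force": force on the tool from outside, world axes, zero at the start; "torque": the same for the moment, N m; "opening": finger opening in m.
Only numpy, scipy, OpenCV 4.12 (cv2) and the standard library are available. Lean on these libraries where they do the work, as an engineer would, in place of code of your own. Each camera call takes 0.05 s, during which the arm holds its last target. There are 200 camera calls.

## Working session

There is one attempt and no reset: what is moved stays moved. The work goes in short steps, Python scripts to look and compute and a tool call to move; the robot and the scene stay as the last step left them, time stands still between calls to the robot, and variables do not carry over. Pictures are saved under pics/ and viewed, about 12 in all and at most 16, crops included, and the job is handed in when it is done.

Besides the shell and the picture viewer there is one more tool, called after "Call:" by a JSON object that holds its "api" and its "payload". arm_command: Moves the arm, as the interface text tells. Its arguments: {"type":"object","properties":{"plan":{"type":"array"},"grip_force":{"type":"number"}},"required":["plan"]}

```bash
mkdir -p pics; ls
cat > h.py <<'E'
import numpy as np, cv2
from scipy.spatial.transform import Rotation as R
from bench import arm, viewer
def snap(name,fn=None):
    c=viewer.camera(name)
    if fn: cv2.imwrite('pics/'+fn,c['img'][:,:,::-1])
    return c
def ray(c,uv):
    K=np.array(c['camera_matrix']);k=c['k1'];T=np.array(c['T'])
    d=np.array([(uv[0]-K[0,2])/K[0,0],(uv[1]-K[1,2])/K[1,1]]);p=d.copy()
    for _ in range(20): p=d/(1+k*(p@p))
    return T[:3,3],T[:3,:3]@np.array([p[0],p[1],1])
def at_z(c,uv,z):
    o,d=ray(c,uv);return o+d*(z-o[2])/d[2]
def proj(c,P):
    K=np.array(c['camera_matrix']);T=np.array(c['T'])
    q=T[:3,:3].T@(np.array(P)-T[:3,3]);p=q[:2]/q[2];p=p*(1+c['k1']*(p@p))
    return K[0,0]*p[0]+K[0,2],K[1,1]*p[1]+K[1,2]
E
python3 - <<'E'
from h import *
H=dict(vial=0.066,pot=.05,can=.024,detector=0,balance=0,store=0,tray=0,beaker=0,reagent=0)
for n in['scene','top']:
    c=snap(n,n+'0.png');print(n,np.round(c['T'],3).tolist(),c['k1'],c['camera_matrix'][0][0])
    for t in H:
        for f in(viewer.tip_of,):
            for d in f(t,n)[:3]:
                print(t,np.round(d['xy'],0),round(d['conf'],2),np.round(at_z(c,d['xy'],H[t]),3))
print(arm.read_state())
E
```

```text
pics
scene [[-0.825, 0.3, -0.478, 1.052], [0.565, 0.45, -0.692, 0.744], [0.007, -0.841, -0.541, 0.592], [0.0, 0.0, 0.0, 1.0]] -0.03978619648746438 455.77720681126544
vial [360. 228.] 0.67 [0.495 0.091 0.066]
pot [285. 213.] 0.89 [ 0.584 -0.085  0.05 ]
pot [247. 275.] 0.58 [0.768 0.083 0.05 ]
can [462. 378.] 0.74 [0.596 0.478 0.024]
can [399. 325.] 0.72 [0.598 0.335 0.024]
detector [359. 253.] 0.79 [0.493 0.093 0.   ]
balance [285. 228.] 0.86 [ 0.578 -0.097  0.   ]
store [398. 336.] 0.6 [0.599 0.337 0.   ]
store [286. 227.] 0.37 [ 0.573 -0.099  0.   ]
store [359. 255.] 0.15 [0.498 0.096 0.   ]
tray [272. 183.] 0.7 [ 0.483 -0.333 -0.   ]
tray [220. 201.] 0.44 [ 0.655 -0.314  0.   ]
beaker [289. 292.] 0.97 [0.698 0.122 0.   ]
reagent [220. 198.] 0.63 [ 0.647 -0.33   0.   ]
reagent [291. 298.] 0.39 [0.705 0.14  0.   ]
top [[-0.013, -0.993, 0.119, 0.45], [-1.0, 0.013, 0.002, 0.059], [-0.004, -0.119, -0.993, 1.105], [0.0, 0.0, 0.0, 1.0]] -0.10582724063996223 508.81768457991814
vial [305. 274.] 0.63 [0.494 0.096 0.066]
pot [394. 232.] 0.94 [ 0.579 -0.091  0.05 ]
pot [340. 168.] 0.75 [0.718 
[... 361 characters left out ...]
]
reagent [490. 201.] 0.79 [ 0.652 -0.316  0.   ]
{'time': 1.0, 'joints': array([ 1.14699455e+00,  2.75891479e-01,  1.50490284e+00, -4.32342735e-05,
        1.36069169e+00, -1.20971667e-01]), 'joint_vel': array([ 0.00080097,  0.0012327 , -0.00090657, -0.00011658,  0.00050107,
       -0.00156882]), 'effort': array([ 3.61483490e-04, -4.04478621e+01, -2.37496841e+01,  7.03670341e-02,
        2.51005677e-02, -1.94589160e-05]), 'ee_pos': array([0.17148974, 0.54885742, 0.30269674]), 'orientation': array([4.73844410e-01, 3.10558203e+00, 1.43460266e-04]), 'force': array([ 0.17047485,  0.42765873, -0.87780053]), 'torque': array([-0.00024439, -0.04580974, -0.04200525]), 'opening': 0.09400213447487463}
```

View pics/top0.png

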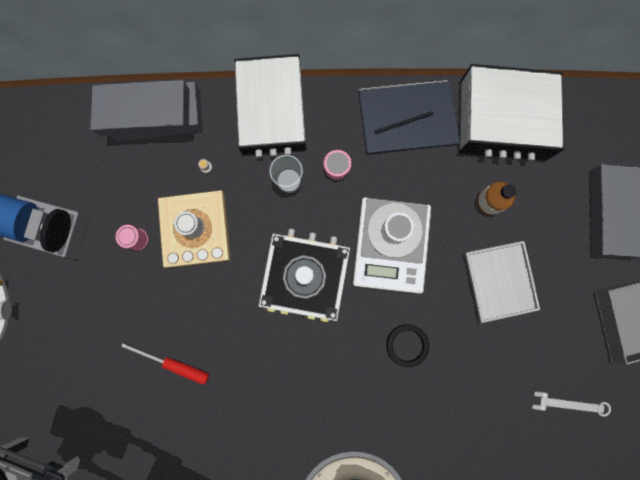

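View pics/scene0.png

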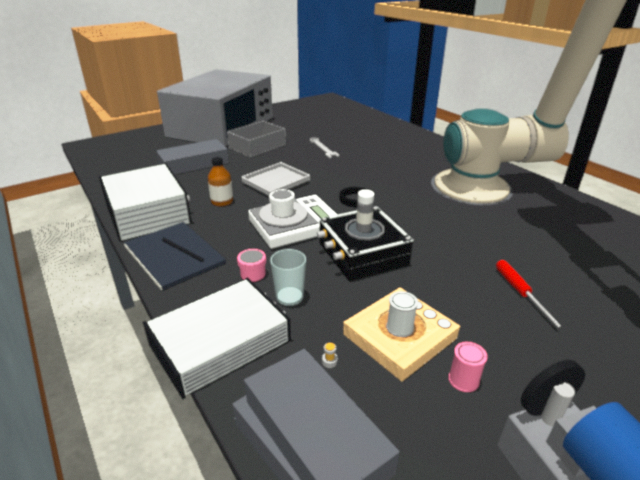

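Top view: the three samples are the vial at (305,274) in the ring, the white pot at (399,228) on the pan, and the silver can at (187,224) on the block. The look-alikes are the pink can at (128,237) and the pink pot at (338,165), and both stand on the bare bench. The ones meant are silver or white and at the stations. I'll overlay model circles on enlarged crops to confirm this and to check the positions.

Run:
```python
from h import *
c=snap('top');im=c['img'][:,:,::-1].copy()
big=cv2.resize(im,None,fx=3,fy=3,interpolation=cv2.INTER_CUBIC)
def circ(x,y,z,r,col):
    p=[proj(c,[x+r*np.cos(a),y+r*np.sin(a),z]) for a in np.linspace(0,6.283,60)]
    cv2.polylines(big,[np.int32(np.array(p)*3+1)],True,col,1)
G=(0,255,0);M=(255,0,255)
circ(.493,.095,.07,.042,G);circ(.494,.095,.154,.0165,M)
circ(.580,-.094,.05,.058,G);circ(.580,-.089,.096,.029,M)
circ(.595,.339,.030,.042,G);circ(.599,.339,.086,.0235,M)
circ(.483,-.333,.026,.065,G)
crops=[big[270+300:270+600,150*3+9:150*3+9],]
def cr(u,v):return big[int(v*3)-150:int(v*3)+150,int(u*3)-150:int(u*3)+150]
cv2.imwrite('pics/c1.png',np.vstack([np.hstack([cr(192,228),cr(305,275)]),np.hstack([cr(395,238),cr(502,282)])]))
```

```text
(no output)
```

View pics/c1.png

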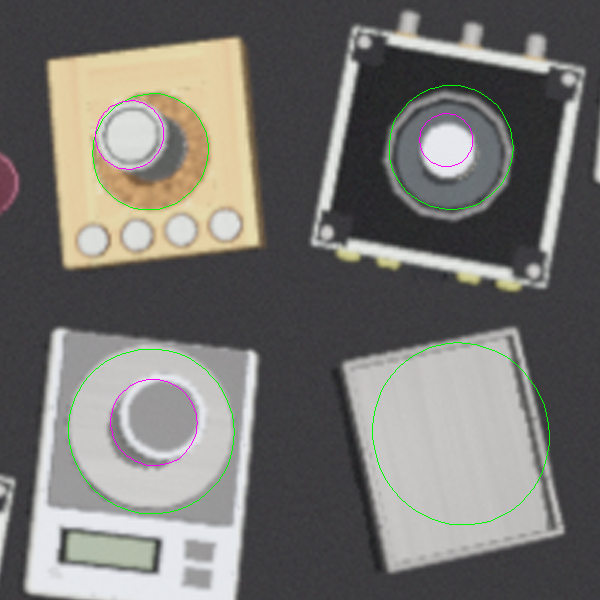

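The crop confirms the silver can, the grey vial with a white cap, and the white pot at their stations. Corrected positions:

| Thing | x, y (m) |
|---|---|
| detector | .4875, .0965 |
| vial | .487, .0945 |
| balance | .580, -.094 |
| pot | .584, -.0945 |
| store | .595, .339 |
| can | .598, .337 |
| tray | .471, -.327 |

Order: can to tray, pot to store, vial to balance, can to detector.

Call:
{"api": "arm_command", "payload": {"plan": [{"grip":94,"offset":[0,0,0],"rot":[0,0,-8.7]},{"grip":94,"offset":[0,0,0],"rot":[0,0,-8.7]},{"grip":94,"offset":[-50,-25,0],"rot":[0,0,0]},{"grip":94,"offset":[-50,-25,0],"rot":[0,0,0]},{"grip":94,"offset":[-50,-25,0],"rot":[0,0,0]},{"grip":94,"offset":[-50,-25,0],"rot":[0,0,0]},{"grip":94,"offset":[-50,-25,0],"rot":[0,0,0]},{"grip":94,"offset":[-50,-25,0],"rot":[0,0,0]}], "grip_force": 20}}

```text
time: 2.05
ee_pos: [0.4732, 0.3982, 0.3028]
orientation: [-0.001, 3.141, 0.001]
force: [0.6, -0.0, 0.1]
opening: 0.0943
```

Call:
{"api": "arm_command", "payload": {"plan": [{"grip":94,"offset":[-50,-25,0],"rot":[0,0,0]},{"grip":94,"offset":[-37,-20,0],"rot":[0,0,0]},{"grip":94,"offset":[0,0,0],"rot":[0,0,0]},{"grip":94,"offset":[0,0,0],"rot":[0,0,0]}]}}

```text
time: 2.55
ee_pos: [0.558, 0.3544, 0.3024]
orientation: [0.001, -3.14, -0.001]
force: [-0.2, 0.3, 0.1]
opening: 0.0939
```

```bash
cat > w.py <<'E'
from h import *
import sys
def look(fn,circs):
    c=snap('wrist');s=arm.read_state()
    print('t',s['time'],'tcp',s['ee_pos'].round(4),s['orientation'].round(3),'F',s['force'].round(1),'op',s['opening'])
    im=c['img'][:,:,::-1].copy()
    for n,(x,y,z,r) in circs.items():
        p=[proj(c,[x+r*np.cos(a),y+r*np.sin(a),z]) for a in np.linspace(0,6.283,90)]
        cv2.polylines(im,[np.int32(np.round(p))],True,(0,255,0) if n[0]=='s' else (255,0,255),1)
        q=np.array(proj(c,[x,y,z]));e=(np.array(proj(c,[x+.01,y,z]))-q,np.array(proj(c,[x,y+.01,z]))-q)
        print(n,'centre',q.round(1),'px per 10mm x',e[0].round(1),'y',e[1].round(1))
    cv2.imwrite('pics/'+fn,im)
    return c
E
python3 - <<'E'
from w import *
c=look('w1.png',dict(store=(.595,.339,.030,.042),top=(.598,.337,.086,.0245)))
for t,z in(('can',.024),('store',0)):
  for d in viewer.tip_of(t,'wrist')[:2]: print(t,d,at_z(c,d['xy'],z).round(4))
E
```

```text
t 2.6 tcp [0.5576 0.3548 0.3027] [ 3.000e-03 -3.141e+00 -1.000e-03] F [ 0.3 -0.1  0.2] op 0.0939632575363005
store centre [309.8 259.6] px per 10mm x [0.1 9.4] y [ 9.8 -0. ]
top centre [305. 281.] px per 10mm x [ 0.2 10.8] y [11.5 -0. ]
can {'xy': [428.9, 236.6], 'conf': 0.84} [0.5724 0.4611 0.024 ]
can {'xy': [307.5, 257.6], 'conf': 0.7} [0.5946 0.3364 0.024 ]
```

View pics/w1.png

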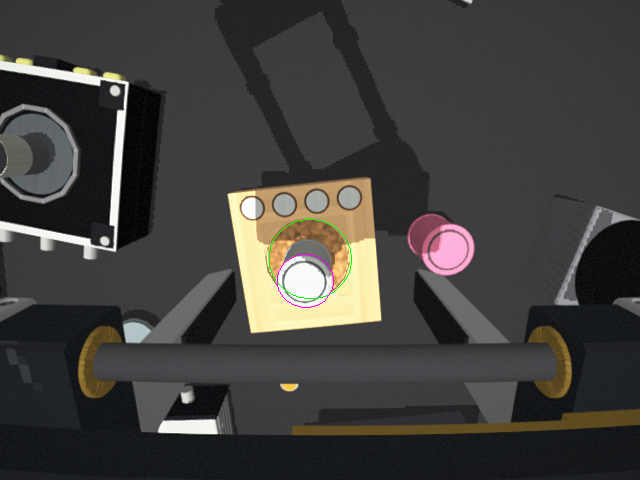

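The wrist overlay fits the recess centred at (310,260) and the can top at (305,280). The pink can at (448,249) is not the target. Next I grip the can at .597,.337.

Call:
{"api": "arm_command", "payload": {"plan": [{"grip":94,"offset":[-20,-9,0],"rot":[0,0,0]},{"grip":94,"offset":[-19,-9,20],"rot":[0,0,0]},{"grip":94,"offset":[0,0,40],"rot":[0,0,0]},{"grip":94,"offset":[0,0,40],"rot":[0,0,0]},{"grip":94,"offset":[0,0,35],"rot":[0,0,0]},{"grip":94,"offset":[0,0,20],"rot":[0,0,0]},{"grip":94,"offset":[0,0,12],"rot":[0,0,0]},{"grip":94,"offset":[0,0,0],"rot":[0,0,0]}]}}

```text
time: 3.7
ee_pos: [0.5978, 0.3356, 0.1341]
orientation: [0.001, -3.139, 0.002]
force: [-0.2, 0.3, -0.0]
opening: 0.0941
```

Call:
{"api": "arm_command", "payload": {"plan": [{"grip":30,"offset":[0,0,0],"rot":[0,0,0]},{"grip":30,"offset":[0,0,0],"rot":[0,0,0]},{"grip":30,"offset":[0,0,0],"rot":[0,0,0]},{"grip":30,"offset":[0,0,0],"rot":[0,0,0]},{"grip":30,"offset":[0,0,0],"rot":[0,0,0]},{"grip":30,"offset":[0,0,0],"rot":[0,0,0]}], "grip_force": 25}}

```text
time: 4.45
ee_pos: [0.5977, 0.3364, 0.1359]
orientation: [-0.001, 3.141, 0.001]
force: [-0.3, -0.4, 1.8]
opening: 0.0467
```

Call:
{"api": "arm_command", "payload": {"plan": [{"grip":30,"offset":[0,0,-15],"rot":[0,0,0]},{"grip":30,"offset":[0,0,-35],"rot":[0,0,0]},{"grip":30,"offset":[0,0,-40],"rot":[0,0,0]},{"grip":30,"offset":[0,0,-40],"rot":[0,0,0]},{"grip":30,"offset":[0,0,-30],"rot":[0,0,0]},{"grip":30,"offset":[3,-20,0],"rot":[0,0,0]},{"grip":30,"offset":[9,-40,0],"rot":[0,0,0]},{"grip":30,"offset":[9,-50,0],"rot":[0,0,0]}]}}

```text
time: 5.45
ee_pos: [0.5752, 0.2242, 0.2935]
orientation: [0.003, -3.138, 0.003]
force: [0.7, -0.3, -2.3]
opening: 0.0473
```

Call:
{"api": "arm_command", "payload": {"plan": [{"grip":30,"offset":[10,-50,0],"rot":[0,0,0]},{"grip":30,"offset":[10,-50,0],"rot":[0,0,0]},{"grip":30,"offset":[10,-50,0],"rot":[0,0,0]},{"grip":30,"offset":[10,-50,0],"rot":[0,0,0]},{"grip":30,"offset":[10,-50,0],"rot":[0,0,0]},{"grip":30,"offset":[10,-50,0],"rot":[0,0,0]},{"grip":30,"offset":[10,-50,0],"rot":[0,0,0]},{"grip":30,"offset":[10,-50,0],"rot":[0,0,0]}]}}

```text
time: 6.45
ee_pos: [0.4945, -0.1756, 0.2939]
orientation: [0.0, -3.138, -0.002]
force: [0.4, -0.7, -1.9]
opening: 0.0467
```

Call:
{"api": "arm_command", "payload": {"plan": [{"grip":30,"offset":[10,-50,0],"rot":[0,0,0]},{"grip":30,"offset":[10,-50,0],"rot":[0,0,0]},{"grip":30,"offset":[5,-35,0],"rot":[0,0,0]},{"grip":30,"offset":[0,-15,0],"rot":[0,0,0]},{"grip":30,"offset":[0,0,0],"rot":[0,0,0]},{"grip":30,"offset":[0,0,0],"rot":[0,0,0]}]}}

```text
time: 7.2
ee_pos: [0.4721, -0.3224, 0.2952]
orientation: [0.003, -3.141, -0.003]
force: [0.3, -1.0, -2.1]
opening: 0.0466
```

Run:
```python
from w import *
s=arm.read_state();p=s['ee_pos']
c=look('w2.png',dict(s=(.471,-.327,.026,.065),m=(p[0],p[1],p[2]-.112,.0245)))
for t,z in(('can',p[2]-.112),('tray',0)):
  for d in viewer.tip_of(t,'wrist')[:2]: print(t,d,at_z(c,d['xy'],z).round(4))
```

```text
t 7.25 tcp [ 0.4723 -0.3223  0.2954] [ 4.000e-03 -3.141e+00 -2.000e-03] F [ 0.7  0.6 -2.4] op 0.04707144923067944
s centre [319.8 223.3] px per 10mm x [0.  9.9] y [10.1  0. ]
m centre [325.  276.6] px per 10mm x [-0.  16.6] y [17.7 -0. ]
can {'xy': [324.3, 276.1], 'conf': 0.86} [ 0.4718 -0.3227  0.1832]
tray {'xy': [316.3, 221.1], 'conf': 0.78} [ 0.4735 -0.331   0.    ]
```

View pics/w2.png

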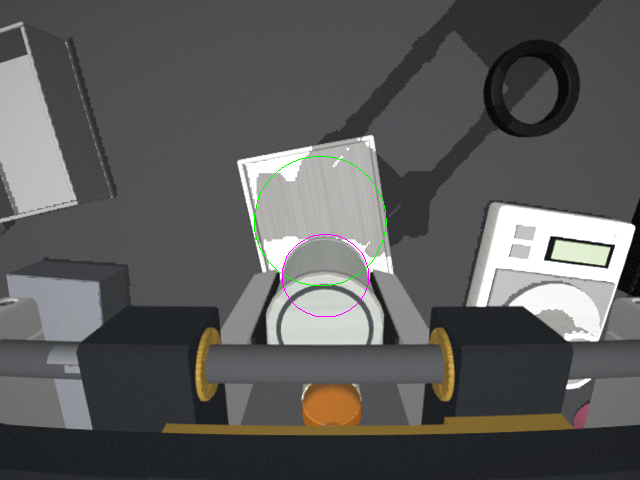

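The tray is centred under the can within a few mm, and the bottle behind it is clear. Now I lower it, slowly at the end.

Call:
{"api": "arm_command", "payload": {"plan": [{"grip":30,"offset":[0,-5,20],"rot":[0,0,0]},{"grip":30,"offset":[0,0,40],"rot":[0,0,0]},{"grip":30,"offset":[0,0,40],"rot":[0,0,0]},{"grip":30,"offset":[0,0,35],"rot":[0,0,0]},{"grip":30,"offset":[0,0,20],"rot":[0,0,0]},{"grip":30,"offset":[0,0,10],"rot":[0,0,0]},{"grip":30,"offset":[0,0,0],"rot":[0,0,0]},{"grip":30,"offset":[0,0,0],"rot":[0,0,0]}]}}

```text
time: 8.35
ee_pos: [0.4729, -0.3292, 0.1317]
orientation: [-0.002, 3.14, -0.002]
force: [-0.2, 0.1, -1.7]
opening: 0.047
```

Call:
{"api": "arm_command", "payload": {"plan": [{"grip":30,"offset":[0,0,2],"rot":[0,0,0]},{"grip":30,"offset":[0,0,1],"rot":[0,0,0]},{"grip":30,"offset":[0,0,0],"rot":[0,0,0]}]}}

```text
time: 8.72
ee_pos: [0.4722, -0.3289, 0.1277]
orientation: [-0.001, 3.141, -0.0]
force: [0.0, -0.6, -2.6]
opening: 0.0468
```

Call:
{"api": "arm_command", "payload": {"plan": [{"grip":30,"offset":[0,0,1],"rot":[0,0,0]},{"grip":30,"offset":[0,0,1],"rot":[0,0,0]},{"grip":30,"offset":[0,0,0],"rot":[0,0,0]}]}}

```text
time: 9.1
ee_pos: [0.4723, -0.3289, 0.1259]
orientation: [-0.001, 3.142, 0.0]
force: [-0.5, 0.8, -0.3]
opening: 0.0466
```

Contact: the weight has come off the wrist. Release, rise, and go to the pot.

Call:
{"api": "arm_command", "payload": {"plan": [{"grip":94,"offset":[0,0,0],"rot":[0,0,0]},{"grip":94,"offset":[0,0,0],"rot":[0,0,0]},{"grip":94,"offset":[0,0,0],"rot":[0,0,0]},{"grip":94,"offset":[0,0,-20],"rot":[0,0,0]},{"grip":94,"offset":[0,0,-40],"rot":[0,0,0]},{"grip":94,"offset":[0,0,-45],"rot":[0,0,0]},{"grip":94,"offset":[0,0,-45],"rot":[0,0,0]},{"grip":94,"offset":[0,0,-20],"rot":[0,0,0]}]}}

```text
time: 10.1
ee_pos: [0.4729, -0.3294, 0.2988]
orientation: [-0.001, 3.138, -0.005]
force: [0.4, -0.2, -0.4]
opening: 0.0942
```

Call:
{"api": "arm_command", "payload": {"plan": [{"grip":94,"offset":[-10,30,0],"rot":[0,0,0]},{"grip":94,"offset":[-15,45,0],"rot":[0,0,0]},{"grip":94,"offset":[-15,50,0],"rot":[0,0,0]},{"grip":94,"offset":[-15,50,0],"rot":[0,0,0]},{"grip":94,"offset":[-10,40,0],"rot":[0,0,0]},{"grip":94,"offset":[-5,20,0],"rot":[0,0,0]},{"grip":94,"offset":[0,0,0],"rot":[0,0,0]},{"grip":94,"offset":[0,0,0],"rot":[0,0,0]}]}}

```text
time: 11.1
ee_pos: [0.5419, -0.0945, 0.2956]
orientation: [0.001, -3.141, 0.001]
force: [0.6, 0.5, 0.1]
opening: 0.0939
```

Run:
```python
from w import *
c=look('w3.png',dict(s=(.580,-.094,.05,.058),m=(.584,-.0945,.096,.029)))
for t,z in(('pot',.05),('balance',0),('can',.014)):
  for d in viewer.tip_of(t,'wrist')[:2]: print(t,d,at_z(c,d['xy'],z).round(4))
```

```text
t 11.15 tcp [ 0.5419 -0.0948  0.2956] [ 0.000e+00 -3.141e+00  1.000e-03] F [-0.  -0.4 -0.3] op 0.09415426306687644
s centre [325.7 268.3] px per 10mm x [-0. 10.] y [10.5 -0. ]
m centre [325.2 290. ] px per 10mm x [-0.  11.2] y [12.1 -0. ]
pot {'xy': [320.7, 273.5], 'conf': 0.95} [ 0.5851 -0.0987  0.05  ]
pot {'xy': [423.3, 375.9], 'conf': 0.9} [0.6972 0.0073 0.05  ]
balance {'xy': [326.9, 259.3], 'conf': 0.8} [ 0.5858 -0.0925  0.    ]
can {'xy': [92.2, 153.4], 'conf': 0.68} [ 0.4713 -0.3287  0.014 ]
```

View pics/w3.png

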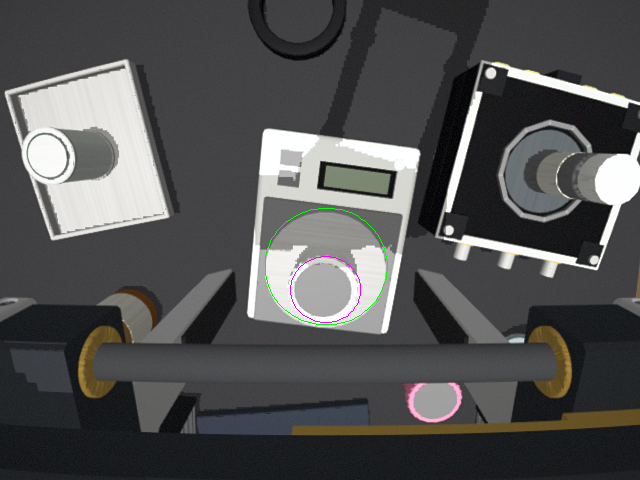

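The overlay fits the pan at (326,268) and the pot lid at (325,290). The can stands in the tray at left. Next I grip the white pot by its lid.

Call:
{"api": "arm_command", "payload": {"plan": [{"grip":94,"offset":[-22,0,0],"rot":[0,0,0]},{"grip":94,"offset":[-20,0,15],"rot":[0,0,0]},{"grip":94,"offset":[0,0,35],"rot":[0,0,0]},{"grip":94,"offset":[0,0,35],"rot":[0,0,0]},{"grip":94,"offset":[0,0,25],"rot":[0,0,0]},{"grip":94,"offset":[0,0,15],"rot":[0,0,0]},{"grip":94,"offset":[0,0,6],"rot":[0,0,0]},{"grip":94,"offset":[0,0,0],"rot":[0,0,0]}]}}

```text
time: 12.3
ee_pos: [0.5843, -0.094, 0.165]
orientation: [-0.001, 3.141, -0.0]
force: [-0.2, 0.5, 0.2]
opening: 0.0939
```

Call:
{"api": "arm_command", "payload": {"plan": [{"grip":40,"offset":[0,0,0],"rot":[0,0,0]},{"grip":40,"offset":[0,0,0],"rot":[0,0,0]},{"grip":40,"offset":[0,0,0],"rot":[0,0,0]},{"grip":40,"offset":[0,0,0],"rot":[0,0,0]},{"grip":40,"offset":[0,0,0],"rot":[0,0,0]}]}}

```text
time: 12.92
ee_pos: [0.5842, -0.0941, 0.165]
orientation: [-0.002, 3.141, -0.001]
force: [0.7, -1.7, 1.8]
opening: 0.0574
```

Call:
{"api": "arm_command", "payload": {"plan": [{"grip":40,"offset":[0,0,-15],"rot":[0,0,0]},{"grip":40,"offset":[0,0,-35],"rot":[0,0,0]},{"grip":40,"offset":[0,0,-45],"rot":[0,0,0]},{"grip":40,"offset":[0,0,-35],"rot":[0,0,0]},{"grip":40,"offset":[0,20,0],"rot":[0,0,0]},{"grip":40,"offset":[0,40,0],"rot":[0,0,0]},{"grip":40,"offset":[-2,50,0],"rot":[0,0,0]},{"grip":40,"offset":[-2,50,0],"rot":[0,0,0]}]}}

```text
time: 13.92
ee_pos: [0.5865, 0.0688, 0.2928]
orientation: [0.001, -3.138, -0.002]
force: [1.4, -1.0, -1.9]
opening: 0.0575
```

Call:
{"api": "arm_command", "payload": {"plan": [{"grip":40,"offset":[-2,50,0],"rot":[0,0,0]},{"grip":40,"offset":[-2,50,0],"rot":[0,0,0]},{"grip":40,"offset":[-2,50,0],"rot":[0,0,0]},{"grip":40,"offset":[-1,50,0],"rot":[0,0,0]},{"grip":40,"offset":[0,45,0],"rot":[0,0,0]},{"grip":40,"offset":[0,28,0],"rot":[0,0,0]},{"grip":40,"offset":[0,0,0],"rot":[0,0,0]},{"grip":40,"offset":[0,0,0],"rot":[0,0,0]}]}}

```text
time: 14.92
ee_pos: [0.5936, 0.3391, 0.2932]
orientation: [0.002, -3.139, 0.002]
force: [-0.9, 0.8, -1.8]
opening: 0.0574
```

Run:
```python
from w import *
s=arm.read_state();p=s['ee_pos']
c=look('w4.png',dict(s=(.595,.339,.030,.042),m=(p[0],p[1],p[2]-.115,.0265)))
```

```text
t 14.975 tcp [0.594  0.3386 0.2937] [ 1.00e-03 -3.14e+00  2.00e-03] F [-0.6  0.5 -1.3] op 0.05747423490290836
s centre [325.3 227.4] px per 10mm x [-0. 10.] y [10.3  0. ]
m centre [325.6 275.2] px per 10mm x [-0.  16.4] y [17.5  0. ]
```

View pics/w4.png

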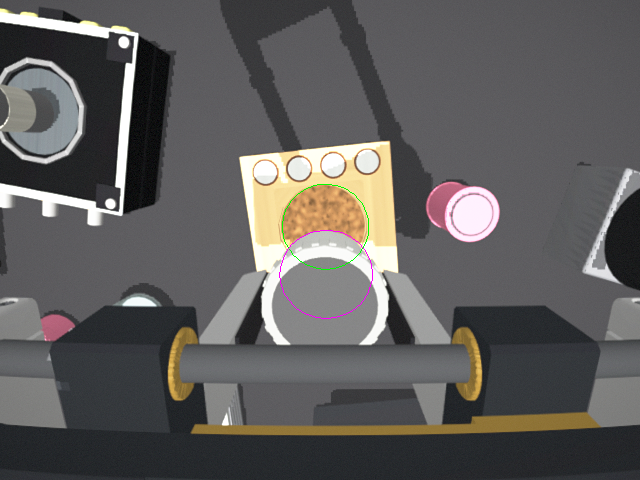

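The recess at (325,227) matches the overlay and the pot is held level above it. Lowering.

Call:
{"api": "arm_command", "payload": {"plan": [{"grip":40,"offset":[-1,0,20],"rot":[0,0,0]},{"grip":40,"offset":[0,0,40],"rot":[0,0,0]},{"grip":40,"offset":[0,0,35],"rot":[0,0,0]},{"grip":40,"offset":[0,0,30],"rot":[0,0,0]},{"grip":40,"offset":[0,0,17],"rot":[0,0,0]},{"grip":40,"offset":[0,0,8],"rot":[0,0,0]},{"grip":40,"offset":[0,0,0],"rot":[0,0,0]},{"grip":40,"offset":[0,0,0],"rot":[0,0,0]}]}}

```text
time: 15.98
ee_pos: [0.5964, 0.3395, 0.146]
orientation: [-0.001, 3.139, 0.002]
force: [-0.1, -0.1, -2.0]
opening: 0.0576
```

Call:
{"api": "arm_command", "payload": {"plan": [{"grip":40,"offset":[0,0,2],"rot":[0,0,0]},{"grip":40,"offset":[0,0,1],"rot":[0,0,0]},{"grip":40,"offset":[0,0,0],"rot":[0,0,0]}]}}

```text
time: 16.35
ee_pos: [0.5956, 0.3393, 0.1418]
orientation: [-0.001, 3.141, 0.0]
force: [0.6, 0.7, -1.7]
opening: 0.0578
```

Call:
{"api": "arm_command", "payload": {"plan": [{"grip":40,"offset":[0,0,1],"rot":[0,0,0]},{"grip":40,"offset":[0,0,1],"rot":[0,0,0]},{"grip":40,"offset":[0,0,0.5],"rot":[0,0,0]},{"grip":40,"offset":[0,0,0],"rot":[0,0,0]}]}}

```text
time: 16.85
ee_pos: [0.5957, 0.3393, 0.1391]
orientation: [0.001, -3.142, -0.0]
force: [-0.1, 0.4, -1.3]
opening: 0.0572
```

Call:
{"api": "arm_command", "payload": {"plan": [{"grip":40,"offset":[0,0,0.7],"rot":[0,0,0]},{"grip":40,"offset":[0,0,0],"rot":[0,0,0]}]}}

```text
time: 17.1
ee_pos: [0.5957, 0.3393, 0.139]
orientation: [-0.001, 3.141, 0.0]
force: [-1.8, 0.0, 2.9]
opening: 0.0576
```

Contact (force +2.9 N). Release and go to the vial.

Call:
{"api": "arm_command", "payload": {"plan": [{"grip":94,"offset":[0,0,0],"rot":[0,0,0]},{"grip":94,"offset":[0,0,0],"rot":[0,0,0]},{"grip":94,"offset":[0,0,0],"rot":[0,0,0]},{"grip":94,"offset":[0,0,-20],"rot":[0,0,0]},{"grip":94,"offset":[0,0,-40],"rot":[0,0,0]},{"grip":94,"offset":[0,0,-45],"rot":[0,0,0]},{"grip":94,"offset":[0,0,-45],"rot":[0,0,0]},{"grip":94,"offset":[0,0,-25],"rot":[0,0,0]}]}}

```text
time: 18.1
ee_pos: [0.5962, 0.3395, 0.3165]
orientation: [-0.001, 3.138, 0.003]
force: [0.3, 0.6, 0.5]
opening: 0.0941
```

Call:
{"api": "arm_command", "payload": {"plan": [{"grip":94,"offset":[15,-25,0],"rot":[0,0,0]},{"grip":94,"offset":[26,-45,0],"rot":[0,0,0]},{"grip":94,"offset":[30,-50,0],"rot":[0,0,0]},{"grip":94,"offset":[30,-50,0],"rot":[0,0,0]},{"grip":94,"offset":[26,-45,0],"rot":[0,0,0]},{"grip":94,"offset":[18,-30,0],"rot":[0,0,0]},{"grip":94,"offset":[0,0,0],"rot":[0,0,0]},{"grip":94,"offset":[0,0,0],"rot":[0,0,0]}]}}

```text
time: 19.1
ee_pos: [0.4515, 0.0946, 0.3137]
orientation: [-0.001, 3.14, 0.001]
force: [0.2, 0.6, -0.1]
opening: 0.0943
```

Run:
```python
from w import *
c=look('w5.png',dict(s=(.4875,.0965,.07,.042),m=(.487,.0945,.154,.0165)))
for t,z in(('vial',.066),('detector',0),('pot',.024)):
  for d in viewer.tip_of(t,'wrist')[:2]: print(t,d,at_z(c,d['xy'],z).round(4))
```

```text
t 19.15 tcp [0.4517 0.0948 0.3136] [-2.000e-03  3.141e+00  1.000e-03] F [0.6 0.1 0.3] op 0.0938646453037206
s centre [326.8 266.4] px per 10mm x [-0.  10.1] y [10.6 -0. ]
m centre [324.9 301.2] px per 10mm x [ 0.  12.8] y [14. -0.]
vial {'xy': [320.1, 267.0], 'conf': 0.73} [0.4893 0.0901 0.066 ]
detector {'xy': [324.9, 246.3], 'conf': 0.71} [0.4859 0.0948 0.    ]
pot {'xy': [269.8, 430.2], 'conf': 0.97} [0.7142 0.0267 0.024 ]
pot {'xy': [530.9, 346.1], 'conf': 0.65} [0.6005 0.3356 0.024 ]
```

View pics/w5.png

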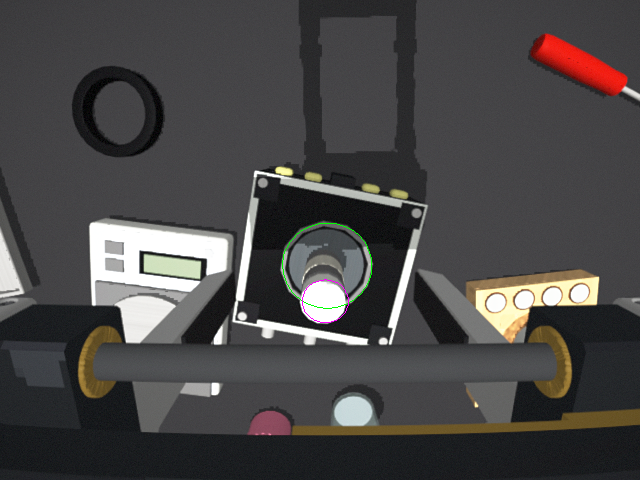

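The ring at (327,266) and the vial cap at (325,301) both fit the overlay. Gripping the vial.

Call:
{"api": "arm_command", "payload": {"plan": [{"grip":94,"offset":[-18,0,0],"rot":[0,0,0]},{"grip":94,"offset":[-17,0,0],"rot":[0,0,0]},{"grip":94,"offset":[0,0,25],"rot":[0,0,0]},{"grip":94,"offset":[0,0,35],"rot":[0,0,0]},{"grip":94,"offset":[0,0,30],"rot":[0,0,0]},{"grip":94,"offset":[0,0,20],"rot":[0,0,0]},{"grip":94,"offset":[0,0,9],"rot":[0,0,0]},{"grip":94,"offset":[0,0,0],"rot":[0,0,0]}]}}

```text
time: 20.3
ee_pos: [0.4865, 0.0942, 0.194]
orientation: [0.001, -3.141, -0.0]
force: [1.2, 0.9, -0.3]
opening: 0.0937
```

Call:
{"api": "arm_command", "payload": {"plan": [{"grip":20,"offset":[0,0,0],"rot":[0,0,0]},{"grip":20,"offset":[0,0,0],"rot":[0,0,0]},{"grip":20,"offset":[0,0,0],"rot":[0,0,0]},{"grip":20,"offset":[0,0,0],"rot":[0,0,0]},{"grip":20,"offset":[0,0,0],"rot":[0,0,0]},{"grip":20,"offset":[0,0,0],"rot":[0,0,0]}], "grip_force": 20}}

```text
time: 21.05
ee_pos: [0.4859, 0.0942, 0.1945]
orientation: [-0.002, 3.142, 0.0]
force: [0.6, -0.0, 0.0]
opening: 0.0372
```

Call:
{"api": "arm_command", "payload": {"plan": [{"grip":20,"offset":[0,0,0],"rot":[0,0,0]},{"grip":20,"offset":[0,0,0],"rot":[0,0,0]}]}}

```text
time: 21.3
ee_pos: [0.4859, 0.094, 0.1945]
orientation: [-0.001, 3.142, -0.0]
force: [-0.4, -0.6, 0.1]
opening: 0.0335
```

Call:
{"api": "arm_command", "payload": {"plan": [{"grip":20,"offset":[0,0,-15],"rot":[0,0,0]},{"grip":20,"offset":[0,0,-30],"rot":[0,0,0]},{"grip":20,"offset":[0,0,-30],"rot":[0,0,0]},{"grip":20,"offset":[0,0,-15],"rot":[0,0,0]},{"grip":20,"offset":[-9,-18,0],"rot":[0,0,0]},{"grip":20,"offset":[-18,-35,0],"rot":[0,0,0]},{"grip":20,"offset":[-22,-45,0],"rot":[0,0,0]},{"grip":20,"offset":[-22,-45,0],"rot":[0,0,0]}]}}

```text
time: 22.3
ee_pos: [0.5573, -0.0512, 0.2829]
orientation: [0.001, -3.139, -0.0]
force: [0.2, 0.6, -0.5]
opening: 0.0332
```

Call:
{"api": "arm_command", "payload": {"plan": [{"grip":20,"offset":[-15,-30,0],"rot":[0,0,0]},{"grip":20,"offset":[-8,-15,0],"rot":[0,0,0]},{"grip":20,"offset":[0,0,0],"rot":[0,0,0]},{"grip":20,"offset":[0,0,0],"rot":[0,0,0]}]}}

```text
time: 22.8
ee_pos: [0.5793, -0.0929, 0.284]
orientation: [0.002, -3.14, -0.002]
force: [0.2, -0.6, -1.9]
opening: 0.0335
```

Run:
```python
from w import *
s=arm.read_state();p=s['ee_pos']
c=look('w6.png',dict(s=(.580,-.094,.05,.058),m=(p[0],p[1],p[2]-.1285,.017)))
```

```text
t 22.85 tcp [ 0.5794 -0.0926  0.2843] [ 3.000e-03 -3.141e+00 -1.000e-03] F [ 0.   0.1 -1.1] op 0.03360883007200381
s centre [323.4 232.6] px per 10mm x [ 0.  10.9] y [11.2  0. ]
m centre [325.  267.8] px per 10mm x [-0.  15.5] y [16.4 -0. ]
```

View pics/w6.png

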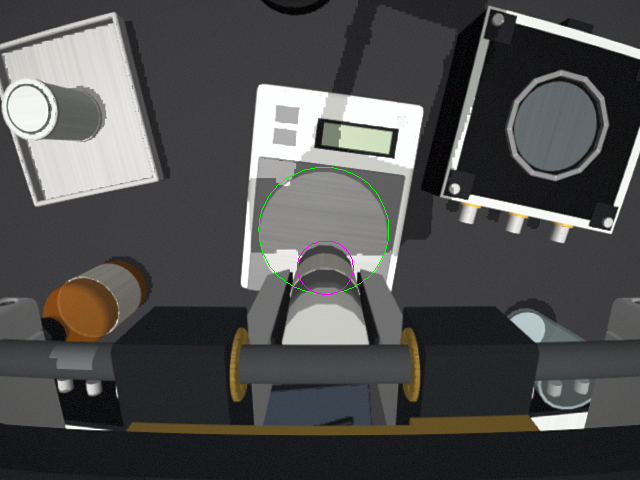

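The pan at (323,232) fits the overlay and the vial bottom is at (325,267). Lowering.

Call:
{"api": "arm_command", "payload": {"plan": [{"grip":20,"offset":[0,-1,20],"rot":[0,0,0]},{"grip":20,"offset":[0,0,35],"rot":[0,0,0]},{"grip":20,"offset":[0,0,25],"rot":[0,0,0]},{"grip":20,"offset":[0,0,13],"rot":[0,0,0]},{"grip":20,"offset":[0,0,5],"rot":[0,0,0]},{"grip":20,"offset":[0,0,0],"rot":[0,0,0]},{"grip":20,"offset":[0,0,0],"rot":[0,0,0]}]}}

```text
time: 23.72
ee_pos: [0.5806, -0.0948, 0.1875]
orientation: [-0.002, 3.14, -0.001]
force: [-0.3, -0.5, -0.7]
opening: 0.0332
```

Call:
{"api": "arm_command", "payload": {"plan": [{"grip":20,"offset":[0,0,2],"rot":[0,0,0]},{"grip":20,"offset":[0,0,1],"rot":[0,0,0]},{"grip":20,"offset":[0,0,1],"rot":[0,0,0]},{"grip":20,"offset":[0,0,0],"rot":[0,0,0]}]}}

```text
time: 24.22
ee_pos: [0.58, -0.0948, 0.1823]
orientation: [0.001, -3.141, -0.0]
force: [-1.1, -0.2, -1.3]
opening: 0.0336
```

Call:
{"api": "arm_command", "payload": {"plan": [{"grip":20,"offset":[0,0,1],"rot":[0,0,0]},{"grip":20,"offset":[0,0,1],"rot":[0,0,0]},{"grip":20,"offset":[0,0,1],"rot":[0,0,0]},{"grip":20,"offset":[0,0,0],"rot":[0,0,0]}]}}

```text
time: 24.72
ee_pos: [0.58, -0.0948, 0.1793]
orientation: [0.001, -3.141, -0.0]
force: [0.6, 0.2, -0.4]
opening: 0.0332
```

Call:
{"api": "arm_command", "payload": {"plan": [{"grip":20,"offset":[0,0,1],"rot":[0,0,0]},{"grip":20,"offset":[0,0,0.5],"rot":[0,0,0]},{"grip":20,"offset":[0,0,0],"rot":[0,0,0]}]}}

```text
time: 25.1
ee_pos: [0.5801, -0.0948, 0.1785]
orientation: [-0.001, 3.141, -0.0]
force: [-0.1, -0.8, 3.6]
opening: 0.0334
```

Contact. Release, rise, and go straight over the parked can at .472,-.329, where it was set down and where the network saw it afterwards.

Call:
{"api": "arm_command", "payload": {"plan": [{"grip":94,"offset":[0,0,0],"rot":[0,0,0]},{"grip":94,"offset":[0,0,0],"rot":[0,0,0]},{"grip":94,"offset":[0,0,0],"rot":[0,0,0]},{"grip":94,"offset":[0,0,0],"rot":[0,0,0]},{"grip":94,"offset":[0,0,-20],"rot":[0,0,0]},{"grip":94,"offset":[0,0,-40],"rot":[0,0,0]},{"grip":94,"offset":[0,0,-40],"rot":[0,0,0]},{"grip":94,"offset":[0,0,-20],"rot":[0,0,0]}]}}

```text
time: 26.1
ee_pos: [0.5807, -0.0949, 0.3005]
orientation: [-0.002, 3.138, -0.001]
force: [-0.1, 0.1, 0.1]
opening: 0.094
```

Call:
{"api": "arm_command", "payload": {"plan": [{"grip":94,"offset":[10,-24,0],"rot":[0,0,0]},{"grip":94,"offset":[20,-40,0],"rot":[0,0,0]},{"grip":94,"offset":[22,-50,0],"rot":[0,0,0]},{"grip":94,"offset":[22,-50,0],"rot":[0,0,0]},{"grip":94,"offset":[20,-45,0],"rot":[0,0,0]},{"grip":94,"offset":[14,-25,0],"rot":[0,0,0]},{"grip":94,"offset":[0,0,0],"rot":[0,0,0]},{"grip":94,"offset":[0,0,0],"rot":[0,0,0]}]}}

```text
time: 27.1
ee_pos: [0.4725, -0.3282, 0.2979]
orientation: [-0.001, 3.141, 0.002]
force: [0.6, 0.8, -0.4]
opening: 0.0938
```

Run:
```python
from w import *
c=look('w7.png',dict(m=(.472,-.329,.076,.0245)))
for d in viewer.tip_of('can','wrist')[:2]: print(d,at_z(c,d['xy'],.014).round(4))
c=snap('top')
for t,z in(('vial',.05),('balance',0),('pot',.024),('store',0),('beaker',0),('reagent',0),('can',.014)):
  for d in viewer.tip_of(t,'top')[:2]: print(t,d,at_z(c,d['xy'],z).round(4))
```

```text
t 27.15 tcp [ 0.4727 -0.3279  0.2979] [-3.000e-03  3.141e+00  1.000e-03] F [ 0.4 -0.4  0.3] op 0.09412437908663177
m centre [323.8 233.8] px per 10mm x [ 0.  11.3] y [11.6 -0. ]
{'xy': [324.7, 224.5], 'conf': 0.93} [ 0.4758 -0.3281  0.014 ]
vial {'xy': [393.6, 227.5], 'conf': 0.56} [ 0.5881 -0.0908  0.05  ]
balance {'xy': [393.3, 233.6], 'conf': 0.68} [ 0.5812 -0.0968  0.    ]
pot {'xy': [335.8, 169.0], 'conf': 0.86} [0.7216 0.0276 0.024 ]
pot {'xy': [191.0, 230.8], 'conf': 0.56} [0.5901 0.3422 0.024 ]
store {'xy': [393.0, 228.8], 'conf': 0.67} [ 0.5918 -0.0964  0.    ]
store {'xy': [197.8, 230.9], 'conf': 0.62} [0.5928 0.3332 0.    ]
reagent {'xy': [491.2, 202.6], 'conf': 0.93} [ 0.6479 -0.3186  0.    ]
reagent {'xy': [397.4, 228.5], 'conf': 0.45} [ 0.5923 -0.1062  0.    ]
can {'xy': [140.1, 238.5], 'conf': 0.97} [0.5759 0.458  0.014 ]
can {'xy': [500.2, 278.6], 'conf': 0.91} [ 0.4783 -0.3252  0.014 ]
```

Consistent. Descend by 172 mm and grip.

Call:
{"api": "arm_command", "payload": {"plan": [{"grip":94,"offset":[0,-1,20],"rot":[0,0,0]},{"grip":94,"offset":[0,0,40],"rot":[0,0,0]},{"grip":94,"offset":[0,0,40],"rot":[0,0,0]},{"grip":94,"offset":[0,0,35],"rot":[0,0,0]},{"grip":94,"offset":[0,0,22],"rot":[0,0,0]},{"grip":94,"offset":[0,0,14],"rot":[0,0,0]},{"grip":94,"offset":[0,0,0],"rot":[0,0,0]},{"grip":94,"offset":[0,0,0],"rot":[0,0,0]}]}}

```text
time: 28.6
ee_pos: [0.4728, -0.3303, 0.1278]
orientation: [-0.001, 3.14, -0.002]
force: [0.4, -0.7, -0.4]
opening: 0.0941
```

Call:
{"api": "arm_command", "payload": {"plan": [{"grip":30,"offset":[0,0,0],"rot":[0,0,0]},{"grip":30,"offset":[0,0,0],"rot":[0,0,0]},{"grip":30,"offset":[0,0,0],"rot":[0,0,0]},{"grip":30,"offset":[0,0,0],"rot":[0,0,0]},{"grip":30,"offset":[0,0,0],"rot":[0,0,0]},{"grip":30,"offset":[0,0,0],"rot":[0,0,0]}], "grip_force": 25}}

```text
time: 29.35
ee_pos: [0.4722, -0.3295, 0.1269]
orientation: [0.001, -3.141, -0.001]
force: [-0.6, 1.4, 1.7]
opening: 0.0466
```

Call:
{"api": "arm_command", "payload": {"plan": [{"grip":30,"offset":[0,0,-15],"rot":[0,0,0]},{"grip":30,"offset":[0,0,-35],"rot":[0,0,0]},{"grip":30,"offset":[0,0,-45],"rot":[0,0,0]},{"grip":30,"offset":[0,0,-45],"rot":[0,0,0]},{"grip":30,"offset":[0,0,-25],"rot":[0,0,0]},{"grip":30,"offset":[0,20,0],"rot":[0,0,0]},{"grip":30,"offset":[-2,40,0],"rot":[0,0,0]},{"grip":30,"offset":[-2,50,0],"rot":[0,0,0]}]}}

```text
time: 30.35
ee_pos: [0.4751, -0.2176, 0.2902]
orientation: [-0.001, -3.139, -0.004]
force: [0.7, 0.1, -3.5]
opening: 0.0465
```

Call:
{"api": "arm_command", "payload": {"plan": [{"grip":30,"offset":[-2,50,0],"rot":[0,0,0]},{"grip":30,"offset":[-2,50,0],"rot":[0,0,0]},{"grip":30,"offset":[-2,50,0],"rot":[0,0,0]},{"grip":30,"offset":[-2,50,0],"rot":[0,0,0]},{"grip":30,"offset":[-2,50,0],"rot":[0,0,0]},{"grip":30,"offset":[-1,40,0],"rot":[0,0,0]},{"grip":30,"offset":[0,26,0],"rot":[0,0,0]},{"grip":30,"offset":[0,0,0],"rot":[0,0,0]}]}}

```text
time: 31.35
ee_pos: [0.4849, 0.0983, 0.2905]
orientation: [0.007, -3.138, -0.001]
force: [0.2, -0.5, -2.6]
opening: 0.0469
```

Run:
```python
from w import *
s=arm.read_state();p=s['ee_pos']
c=look('w8.png',dict(s=(.4875,.0965,.07,.042),m=(p[0],p[1],p[2]-.113,.0245)))
```

```text
t 31.4 tcp [0.4853 0.097  0.2907] [ 5.000e-03 -3.138e+00  1.000e-03] F [-0.  -0.7 -2.2] op 0.04642500241783932
s centre [322.8 238.7] px per 10mm x [-0.  11.3] y [11.7  0. ]
m centre [325.2 276.5] px per 10mm x [-0.1 16.5] y [17.6  0. ]
```

View pics/w8.png

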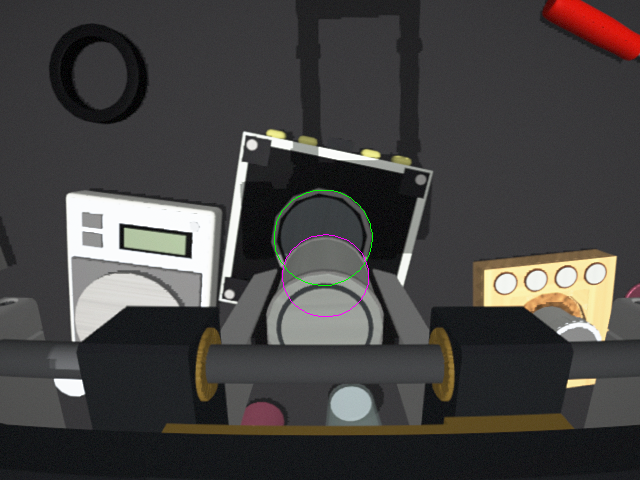

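The ring at (322,240) and the can underside at (325,276) line up. Lowering.

Call:
{"api": "arm_command", "payload": {"plan": [{"grip":30,"offset":[-1,0,20],"rot":[0,0,0]},{"grip":30,"offset":[0,0,35],"rot":[0,0,0]},{"grip":30,"offset":[0,0,28],"rot":[0,0,0]},{"grip":30,"offset":[0,0,15],"rot":[0,0,0]},{"grip":30,"offset":[0,0,6],"rot":[0,0,0]},{"grip":30,"offset":[0,0,0],"rot":[0,0,0]},{"grip":30,"offset":[0,0,0],"rot":[0,0,0]}]}}

```text
time: 32.28
ee_pos: [0.4885, 0.0961, 0.1889]
orientation: [-0.001, 3.139, 0.0]
force: [-0.7, -0.4, -2.1]
opening: 0.0468
```

Call:
{"api": "arm_command", "payload": {"plan": [{"grip":30,"offset":[0,0,2],"rot":[0,0,0]},{"grip":30,"offset":[0,0,1],"rot":[0,0,0]},{"grip":30,"offset":[0,0,1],"rot":[0,0,0]},{"grip":30,"offset":[0,0,0],"rot":[0,0,0]}]}}

```text
time: 32.78
ee_pos: [0.4878, 0.0962, 0.1839]
orientation: [0.002, -3.141, -0.0]
force: [-0.1, 0.2, -2.6]
opening: 0.0468
```

Call:
{"api": "arm_command", "payload": {"plan": [{"grip":30,"offset":[0,0,2],"rot":[0,0,0]},{"grip":30,"offset":[0,0,1],"rot":[0,0,0]},{"grip":30,"offset":[0,0,1],"rot":[0,0,0]},{"grip":30,"offset":[0,0,0],"rot":[0,0,0]}]}}

```text
time: 33.28
ee_pos: [0.4878, 0.0962, 0.1799]
orientation: [0.001, -3.141, -0.0]
force: [-0.2, 0.9, -2.6]
opening: 0.047
```

Call:
{"api": "arm_command", "payload": {"plan": [{"grip":30,"offset":[0,0,1],"rot":[0,0,0]},{"grip":30,"offset":[0,0,0.5],"rot":[0,0,0]},{"grip":30,"offset":[0,0,0],"rot":[0,0,0]}]}}

```text
time: 33.65
ee_pos: [0.488, 0.0961, 0.1789]
orientation: [-0.001, 3.141, 0.0]
force: [-0.3, 0.6, 2.5]
opening: 0.0465
```

Contact. Release, rise and back away toward the robot for a final top view.

Call:
{"api": "arm_command", "payload": {"plan": [{"grip":94,"offset":[0,0,0],"rot":[0,0,0]},{"grip":94,"offset":[0,0,0],"rot":[0,0,0]},{"grip":94,"offset":[0,0,0],"rot":[0,0,0]},{"grip":94,"offset":[0,0,0],"rot":[0,0,0]},{"grip":94,"offset":[0,0,-20],"rot":[0,0,0]},{"grip":94,"offset":[0,0,-40],"rot":[0,0,0]},{"grip":94,"offset":[0,0,-40],"rot":[0,0,0]},{"grip":94,"offset":[0,0,-20],"rot":[0,0,0]}]}}

```text
time: 34.65
ee_pos: [0.4886, 0.0962, 0.3008]
orientation: [-0.001, 3.138, 0.0]
force: [0.8, -0.5, 0.0]
opening: 0.0938
```

Call:
{"api": "arm_command", "payload": {"plan": [{"grip":94,"offset":[20,20,0],"rot":[0,0,0]},{"grip":94,"offset":[30,40,0],"rot":[0,0,0]},{"grip":94,"offset":[30,50,0],"rot":[0,0,0]},{"grip":94,"offset":[30,50,0],"rot":[0,0,0]},{"grip":94,"offset":[30,50,0],"rot":[0,0,0]},{"grip":94,"offset":[20,50,0],"rot":[0,0,0]},{"grip":94,"offset":[20,50,0],"rot":[0,0,0]},{"grip":94,"offset":[20,30,0],"rot":[0,0,0]}]}}

```text
time: 35.65
ee_pos: [0.2866, 0.4382, 0.2983]
orientation: [-0.004, 3.141, 0.001]
force: [0.5, 0.2, -0.2]
opening: 0.0939
```

Run:
```python
from h import *
print(arm.read_state()['ee_pos'])
c=snap('top','top9.png');big=cv2.resize(c['img'][:,:,::-1],None,fx=3,fy=3,interpolation=cv2.INTER_CUBIC)
def circ(x,y,z,r,col):
    p=[proj(c,[x+r*np.cos(a),y+r*np.sin(a),z]) for a in np.linspace(0,6.283,60)]
    cv2.polylines(big,[np.int32(np.array(p)*3+1)],True,col,1)
G=(0,255,0);M=(255,0,255)
circ(.4875,.0965,.07,.042,G);circ(.4875,.0965,.128,.0245,M)
circ(.580,-.094,.05,.058,G);circ(.580,-.094,.138,.0165,M)
circ(.595,.339,.030,.042,G);circ(.595,.339,.070,.029,M)
def cr(u,v):return big[int(v*3)-150:int(v*3)+150,int(u*3)-150:int(u*3)+150]
cv2.imwrite('pics/c9.png',np.vstack([np.hstack([cr(192,228),cr(305,275)]),np.hstack([cr(395,238),cv2.resize(c['img'][100:400,:,::-1],(300,300))])]))
for t in('beaker','reagent'):
  for d in viewer.tip_of(t,'top')[:1]: print(t,d,at_z(c,d['xy'],0).round(3))
```

```text
[0.2865852  0.43815722 0.29832681]
beaker {'xy': [291.2, 177.4], 'conf': 0.71} [0.71  0.126 0.   ]
reagent {'xy': [491.1, 206.5], 'conf': 0.73} [ 0.639 -0.318  0.   ]
```

View pics/c9.png

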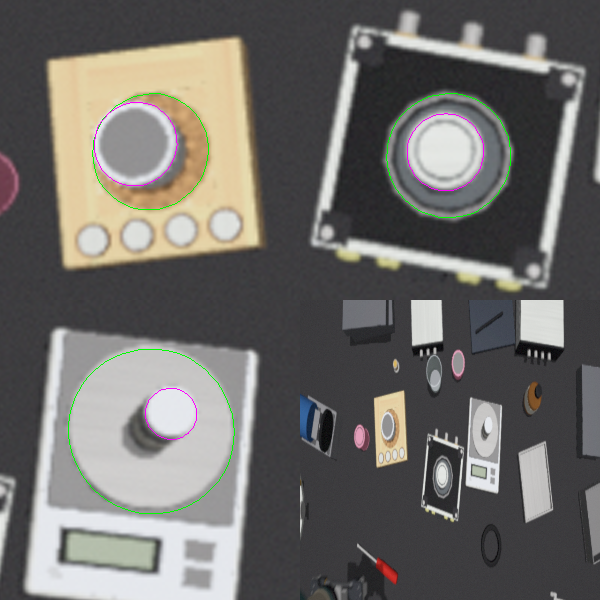

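All three samples match their centred models within about 1–2 mm. Handing in.

```bash
python3 -c "
from bench import arm
print(arm.finish_job())"
```

```text
the job is handed in; nothing more can be done
None
```

All three samples are on their next stations, and I handed the job in at about 36 s of the 112 s. The can went to the tray first, then the pot to the block, the vial to the pan, and the can from the tray into the ring. I released each one only after the wrist force showed contact with its seat.

- **Placement:** in the final top view all three samples match upright models centred on their stations to about 1–2 mm. I did not measure height or tilt separately; those rest on the contact force and the overlay fit. The arm is clear of everything.
- **Beaker and bottle:** neither was approached or touched. The network's readings for them moved by 7 to 13 mm between pictures, which I take as detector noise because they look unmoved.
- **A reading that disagreed:** after the vial was set down, the network put it about 8 mm off the pan centre at 0.56 confidence. The later overlay did not confirm that.

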